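# Dock the data logger and hold its recessed reset button down with the reset pin

## Robot

A 6-joint arm with a two-finger parallel gripper is mounted at the origin on a cart in front of the work surface, level with it; the furniture and walls round the work are solid. World frame = base frame: x ahead of the robot, y to its left, z up, the work surface at z = 0. Lengths are in m, angles in rad, forces in N, time in s.
With the tool pointing down it reaches from about 0.35 to 0.85 m from the base axis. Payload 8.1 kg.
Tool frame: the origin (TCP) lies where the fingers leave the gripper's body, on its centre line; the fingertips stand 84 mm ahead of it and the grasp point (between the pads) lies 65 mm ahead of it; z points along the fingers, y is the line along which they close (so a half turn about z gives the same grasp; the last joint's range is limited). The gripper opens to 93 mm and grips with 3 to 60 N. Pads are 15 mm wide; open, the fingers measure 128 mm over their backs; the gripper's body (75 mm by 188 mm) begins 65 mm behind the grasp point.
Start: joints at [-1.255, 0.13, 1.488, -0, 1.523, -0.085], TCP at [0.234, -0.552, 0.303] pointing down, gripper open.
Joint ranges: [-2.96, 2.96], [-0.89, 2.26], [0.02, 2.5], [-1.34, 4.48], [0, 2.73], [-2.66, 2.66]. Speed limits (rad/s): [2.39, 2.39, 2.79, 3.14, 3.14, 3.14].

## Interface

Orientations are given as a rotation vector (axis times angle).
In Python, from plant import robot gives the robot as it stands.
- The arm moves only by the shell command python3 -m jog 'ROWS' [FORCE]. ROWS is text: rows parted by semicolons, each of 5 numbers parted by spaces: the opening, from 0 (shut) to 1 (fully open), then the shift along the tool's x, y, z in m, then the turn about the tool's z in degrees. A call has 1 to 10 rows; each row shifts and turns the commanded pose from where the row before left it, along the tool's axes as they then stand; what a row does not reach is not made up. A row lasts 1/12 s, in which the tool goes at most 41.7 mm and 7.16 degrees, less where a joint would pass 70% of its speed; a pose out of reach is approached as far as the arm can. A call with a gripper value outside its range is refused whole. The fingers move at their own pace and stop on an object; FORCE is the grip in N (left out, the last holds). Time passes only in rows, so rows that do not move let the fingers close. It gives the time, the measured TCP pose, the force, the opening and the grip force at its end, in the units of the state.
- robot.read_state(): the state, without advancing time (a new reading comes with each control period).
- robot.read_camera(name): name is "side" or "top" or "wrist"; returns a dict with "color" (384x512x3 uint8, red, green, blue), "intrinsics" (3x3 intrinsics, pixels), "k1" (the pictures are not rectified: a ray, as slopes to the right and down, at radius r is drawn at 1 + k1 r^2 times it, then the intrinsics apply), "pose" (4x4, takes a point from camera to world coordinates); the wrist camera has in their place "tool_from_camera" (4x4, takes a point from camera to tool coordinates, whose origin is the TCP and whose axes are the flange's). Camera axes: x right, y down, z forward; pixel columns grow to the right and rows downward; lengths in m; the calibration is good to about 2 mm. A picture is of the moment at which its call begins: read the wrist's pose just before it. There is no depth.
- robot.close_job(): hands the job in; it is judged then, once.
The state is a dict: "t": time; "q": joint angles; "dq": joint speeds; "joint_torque": joint torques, N m; "tool_pos": TCP position; "orientation": TCP orientation; "force": force on the tool from outside, world axes, zero at the start; "wrist_torque": the same for the moment, N m; "opening": finger opening in m; "gripper_force": force on a finger pad.
Only numpy, scipy, OpenCV 4.12 (cv2) and the standard library are available. Lean on these libraries where they do the work, as an engineer would, in place of code of your own. Each camera call takes 0.05 s, during which the arm holds its last target. There are 200 camera calls.

## Task

Turn the white data logger so that its brass-contact end (blue band) faces the blue contact bar of the grey metal dock, set it down flat between the dock's guides, push it fully home against the bar and let go of it. Then take the orange-handled reset pin out of its grey stand, reach its steel tip down through the round hole in the logger's top, and press the red reset button at the bottom all the way down; finish while still gripping the pin and holding the button down. Leave the vial, the small beaker and the amber jar standing where they are, and keep the logger home in the dock.

Things in the scene. Friction and masses are not known exactly. Their poses are not given: they have to be found in the camera images.
- logger_center (a point): loose white data logger, 84 (its x) x 50 (its y) x 40 mm high, 0.35 kg; the point is its centre, 20 mm above its underside. Its +x end carries three brass contacts and a blue band; its top has a black display window near the contact end and the round reset hole. It starts flat on the worktop, contact end to the robot's left, about a quarter turn from the dock. Grip it across its 50 mm width.
- logger_contacts (a point): middle of the logger's contact end face, 42 mm from the logger's centre along its +x, 15 mm above its underside; axes as the logger's
- hole_mouth (a point): centre of the mouth of the reset hole in the logger's top face, 12 mm from the logger's centre along its -x, 40 mm above its underside. The hole is 16 mm wide and straight down; the flat red button, 14 mm wide, fills its bottom with its top 20 mm below the mouth. z points up out of the hole.
- reset_button (a joint): travel of the red reset button in m, along the hole: 0 up, 0.006 fully down; a spring resists with 1.2 N at the start and 4.8 N fully down, then a hard stop; it springs back when let go
- dock: fixed grey metal dock; origin on the worktop, x towards its contact bar. Base plate 4 mm thick, x = -58 to 70 mm, 84 mm wide; across its end stands the blue contact bar, near face at x = +45 mm, 66 mm wide, top 38 mm above the worktop. Home, the logger lies on the base plate, its centre at x = +3 mm, y = 0, contact end touching the bar.
- dock_guides (a point): point between the dock's guides (home of the logger's underside centre: dock x = +3 mm, 4 mm above the worktop). Four corner guides with flared tops, 18 mm high from the worktop, 14 mm long, at dock x = -31 and +36 mm: 56 mm between left and right (3 mm play each side), a 53 mm gap between front and rear for the fingers. Lower the logger some 8 mm short of the bar, then push it along +x.
- dock_contacts (a point): middle of the contact bar's near face, 45 mm from the dock's origin along its x, 19 mm above the worktop; the logger's contact point meets it
- pin_stand: fixed grey square stand of the reset pin, 60 x 60 x 55 mm, origin under its centre; vertical hole 10 mm wide and 50 mm deep in the middle of its top. (The hood's glass sash across the front, at x = 0.33 m, is fixed raised, its lower edge about 0.75 m above the worktop; reach in below it.)
- pin_grip (a point): loose reset pin, 0.05 kg, standing upright in the stand: round orange handle 18 mm in diameter and 56 mm long, and below it a steel rod 6 mm in diameter and 45 mm long with a rounded tip. The point is the middle of the handle, 28 mm above the handle's lower shoulder (which rests on the stand's top, so 83 mm above the worktop) and 73 mm above the tip; z runs from the tip to the handle.
- pin_tip (a point): tip of the reset pin's steel rod, 73 mm below the middle of the handle
- vial_center (a point): bystander: small sample vial with a cap, 25 mm in diameter, 58 mm high; its centre. Leave it alone.
- beaker_center (a point): bystander: small glass beaker, 47 mm in diameter, 56 mm high; its centre. Leave it alone.
- jar_center (a point): bystander: small amber stoppered jar, 43 mm in diameter, 111 mm high; its centre. Leave it alone.
Things that resemble listed ones, but are neither listed nor needed, are in the scene too. Of the things that look like the dock, the larger one is meant.

How it is judged:
On the way, in this order (a step that is already met when the one before it is completed fails the run):
1. the logger lies flat in the dock, contact end home against the bar, and is let go (x of logger_contacts in the frame of dock between 0.042 and 0.048 m and y of logger_contacts in the frame of dock between -0.006 and 0.006 m and z of logger_contacts in the frame of dock below 0.022 m and angle between the x axis of logger_center and the x axis of dock, either way round below 0.12 rad and angle between logger_center's own z axis and vertical below 0.06 rad and contact force between logger and the fingers below 0.2 N and linear speed of logger below 0.02 m/s), for 0.2 s.
2. the reset pin is drawn out of its stand in the gripper (contact force between reset_pin and the fingers above 2 N and contact force between reset_pin and pin_stand below 0.2 N and height (world z) of pin_tip above 0.06 m), for 0.2 s.
3. the pin's tip is down in the hole and the button is fully down (value of joint reset_button above 0.0045 m and contact force between reset_pin and reset_button above 1.5 N), for 0.2 s.
At the end, for the whole second after the job is handed in: Through the last second: pin gripped (over 2 N), upright within 0.3 rad, off the stand, its tip in the hole pressing the button (over 1.5 N) more than 4.5 of 6 mm down; logger flat in the dock, contact end within 3 mm of the bar, 6 mm of the middle, 0.12 rad of square; bystanders not moved (all of step 3 and x of logger_contacts in the frame of dock between 0.042 and 0.048 m and y of logger_contacts in the frame of dock between -0.006 and 0.006 m and z of logger_contacts in the frame of dock below 0.022 m and angle between the x axis of logger_center and the x axis of dock, either way round below 0.12 rad and angle between logger_center's own z axis and vertical below 0.06 rad and contact force between reset_pin and the fingers above 2 N and contact force between reset_pin and pin_stand below 0.2 N and horizontal distance between pin_tip and hole_mouth below 0.009 m and angle between pin_grip's own z axis and vertical below 0.3 rad); the arm keeps its last pose, push and grip.
It fails at once if the vial is shoved by more than 20 mm or tipped (distance of vial_center from where it was at the start of the episode above 0.02 m or angle between vial_center's own z axis and vertical above 0.4 rad).
It fails at once if the small beaker is shoved by more than 20 mm or tipped (distance of beaker_center from where it was at the start of the episode above 0.02 m or angle between beaker_center's own z axis and vertical above 0.4 rad).
It fails at once if the amber jar is shoved by more than 20 mm or tipped (distance of jar_center from where it was at the start of the episode above 0.02 m or angle between jar_center's own z axis and vertical above 0.4 rad).
It also fails if it takes over 54 s, if anything falls off the work surface, if the arm or the gripper's body presses on something with over 40 N, if the wrist force passes 120 N, or if a joint passes its speed limit or range.

## Working session

There is one attempt and no reset: what is moved stays moved. The work goes in short steps, Python scripts to look and compute and a shell command to move; the robot and the scene stay as the last step left them, time stands still between calls to the robot, and variables do not carry over. Pictures are saved under pics/ and viewed, at most 10 in all, crops included, and the job is handed in when it is done.

```bash
mkdir -p pics; ls; cat > h.py <<'E'
import numpy as np, cv2
from plant import robot
from scipy.spatial.transform import Rotation as R
def T(s):
    M=np.eye(4); M[:3,:3]=R.from_rotvec(s['orientation']).as_matrix(); M[:3,3]=s['tool_pos']; return M
def cam(n):
    s=robot.read_state(); c=robot.read_camera(n)
    P=c['pose'] if n!='wrist' else T(s)@c['tool_from_camera']
    return c['color'],np.array(c['intrinsics']),float(c['k1']),np.array(P)
def ray(px,K,k1,P):
    d=cv2.undistortPoints(np.array(px,float).reshape(-1,1,2),K,np.array([k1,0,0,0,0.])).reshape(-1,2)
    return P[:3,3],np.c_[d,np.ones(len(d))]@P[:3,:3].T
def onplane(px,z,C):
    o,d=ray(px,*C[1:]); return o+d*((z-o[2])/d[:,2])[:,None]
def save(n,img): cv2.imwrite(f'pics/{n}.png',img[...,::-1])
E
python3 - <<'E'
from h import *
s=robot.read_state(); print(s)
ims=[]
for n in('top','side'):
    C=cam(n); np.savez(n+'0.npz',*C); ims.append(C[0]); print(n,C[1:])
save('top0',cv2.resize(ims[0],(800,600),interpolation=cv2.INTER_CUBIC)); save('side0',cv2.resize(ims[1],(800,600),interpolation=cv2.INTER_CUBIC))
E
```

```text
pics
{'t': 0.0, 'q': array([-1.25542497e+00,  1.31157932e-01,  1.48927733e+00,  8.03932321e-06,
        1.52301245e+00, -8.53738445e-02]), 'dq': array([-5.33525635e-05,  2.21756628e-03, -4.30681606e-04, -2.27642902e-04,
       -1.89115533e-03, -9.48446536e-04]), 'joint_torque': array([ 3.29138211e-04, -5.59835565e+01, -4.91757739e+01,  7.68193323e-02,
        3.52111564e-02, -1.31708880e-04]), 'tool_pos': array([ 0.2339691 , -0.55204546,  0.30169032]), 'orientation': array([-3.07693046e+00, -6.24917713e-01,  3.21641466e-04]), 'force': array([-0.00671246, -0.59987238,  0.01121379]), 'wrist_torque': array([-0.01966894, -0.0349644 , -0.03013031]), 'gripper_force': 0.0, 'opening': 0.0929625216144749}
top (array([[348.16469707,   0.        , 255.21531378],
       [  0.        , 348.16469707, 185.75520827],
       [  0.        ,   0.        ,   1.        ]]), -0.05177405309541764, array([[-0.01423745, -0.98869793,  0.14924379,  0.41256966],
       [-0.99935326,  0.00914117, -0.03477787,  0.16520389],
       [ 0.03302054, -0.14964241, -0.98818864,  0.93986087],
       [ 0.        ,  0.        ,  0.        ,  1.        ]]))
side (array([[352.66055139,   0.        , 260.72143246],
       [  0.        , 352.66055139, 186.33610221],
       [  0.        ,   0.        ,   1.        ]]), -0.06014845269854796, array([[ 0.98466865,  0.14366623, -0.0989326 ,  0.62612465],
       [ 0.17438626, -0.82418927,  0.53879632, -0.33790587],
       [-0.00413235, -0.54778833, -0.83660676,  0.82969306],
       [ 0.        ,  0.        ,  0.        ,  1.        ]]))
```

View pics/top0.png

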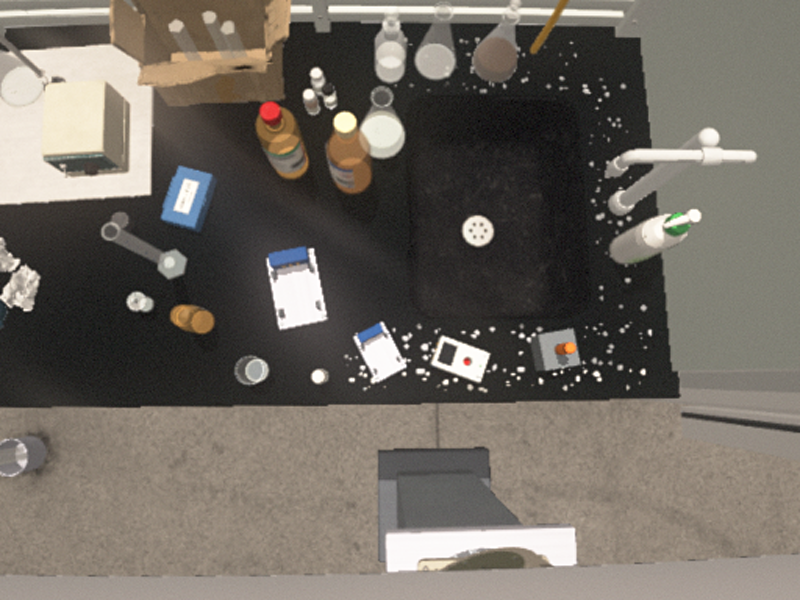

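View pics/side0.png

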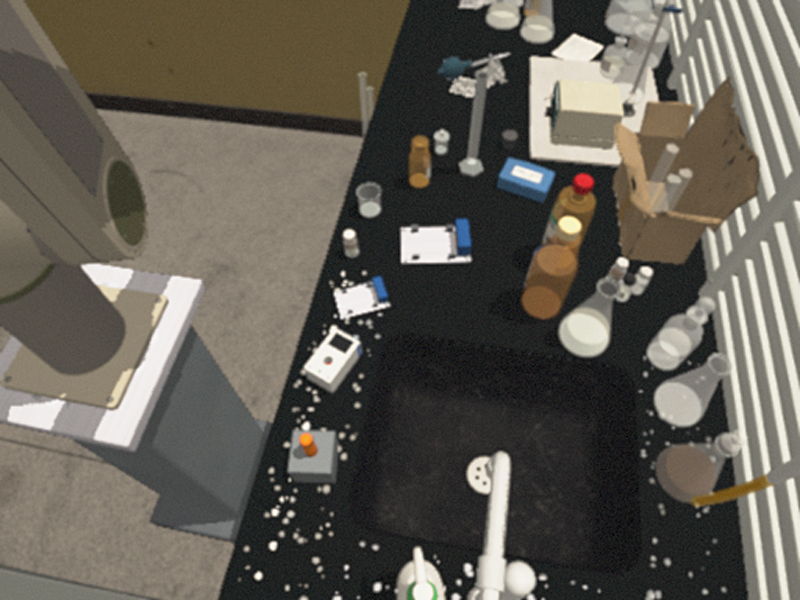

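Top view (800x600): there are two dock-like things, the larger at (297,288) and a smaller one at (380,350). The larger is meant; both have the blue bar at their far end. The logger is at (461,360) with its display to the left and its hole at (467,361). The pin stand is at (556,350) with its handle top near (568,348). The vial is at (320,376), the beaker at (252,370), and the jar at (192,319), with a similar clear bottle at (140,302).

```bash
cat > m.py <<'E'
from h import *
Z=np.load('top0.npz'); C=[Z[f'arr_{i}'] for i in range(4)]; C[2]=float(C[2])
im=C[0]; hsv=cv2.cvtColor(im,cv2.COLOR_RGB2HSV); k=512/800
S=np.load('side0.npz'); D=[S[f'arr_{i}'] for i in range(4)]; D[2]=float(D[2])
def roi(mask,x0,y0,x1,y1):
    m=np.zeros_like(mask); a=[int(v*k) for v in(x0,y0,x1,y1)]
    m[a[1]:a[3],a[0]:a[2]]=mask[a[1]:a[3],a[0]:a[2]]
    m=cv2.morphologyEx(m,cv2.MORPH_OPEN,np.ones((3,3),np.uint8))
    c,_=cv2.findContours(m,cv2.RETR_EXTERNAL,cv2.CHAIN_APPROX_NONE); return max(c,key=cv2.contourArea)
white=((hsv[...,1]<70)&(hsv[...,2]>140)).astype(np.uint8)
blue=((hsv[...,0]>100)&(hsv[...,0]<125)&(hsv[...,1]>110)&(hsv[...,2]>50)).astype(np.uint8)
def rect(c,z):
    p=onplane(c.reshape(-1,2),z,C)[:,:2].astype(np.float32)
    r=cv2.minAreaRect(p); b=cv2.boxPoints(r); return r,b
vis=im.copy()
for n,m,box,z in(('dock',white,(255,240,335,335),.004),('bar',blue,(255,235,335,275),.038),('logger',white,(425,325,500,390),.04)):
    c=roi(m,*box); r,b=rect(c,z); cv2.drawContours(vis,[c],-1,(255,0,0),1); print(n,np.round(r[0],4),np.round(r[1],4),round(r[2],1)); print(np.round(b,4).tolist())
for n,hs,box in(('orange',((hsv[...,0]<14)&(hsv[...,1]>150)&(hsv[...,2]>130)).astype(np.uint8),(545,330,590,370)),('red',(((hsv[...,0]<6)|(hsv[...,0]>172))&(hsv[...,1]>120)).astype(np.uint8),(455,350,480,375))):
    try:
        c=roi(hs,*box); x=c.reshape(-1,2); print(n,x.min(0),x.max(0),x.mean(0),onplane([x.mean(0)],.083 if n=='orange' else .02,C))
    except Exception as e: print(n,e)
h2=cv2.cvtColor(D[0],cv2.COLOR_RGB2HSV)
def stand(h,b):
    pass
for n,px,z in(('vial',(319,376),.05),('beaker',(252,370),.03),('jar',(185,317),.03),('stand',(556,350),.055),('beakerbase',(250,375),0)):
    print(n,onplane([np.array(px)*k],z,C)[0].round(3))
save('crop',cv2.resize(vis[140:260,150:390],(800,400),interpolation=cv2.INTER_CUBIC))
E
python3 m.py
```

```text
dock [0.5477 0.309 ] [0.1064 0.0854] 11.5
[[0.4871000051498413, 0.3402999937534332], [0.5041000247001648, 0.2565000057220459], [0.6083999872207642, 0.2777999937534332], [0.5913000106811523, 0.36149999499320984]]
bar [0.6104 0.3202] [0.0218 0.0628] 11.1
[[0.5936999917030334, 0.3488999903202057], [0.6057999730110168, 0.2872999906539917], [0.6272000074386597, 0.2915000021457672], [0.6150000095367432, 0.3531000018119812]]
logger [0.4341 0.0347] [0.0874 0.0524] 69.0
[[0.39399999380111694, 0.0032999999821186066], [0.44290000200271606, -0.01549999974668026], [0.4742000102996826, 0.06620000302791595], [0.4253000020980835, 0.08489999920129776]]
orange [356 220] [362 224] [359.         221.94117647] [[ 0.44850185 -0.12211712  0.083     ]]
red [297 230] [299 232] [298. 231.] [[0.42979536 0.02167149 0.02      ]]
vial [0.408 0.265 0.05 ]
beaker [0.419 0.377 0.03 ]
jar [0.508 0.491 0.03 ]
stand [ 0.445 -0.123  0.055]
beakerbase [0.411 0.387 0.   ]
```

View pics/crop.png

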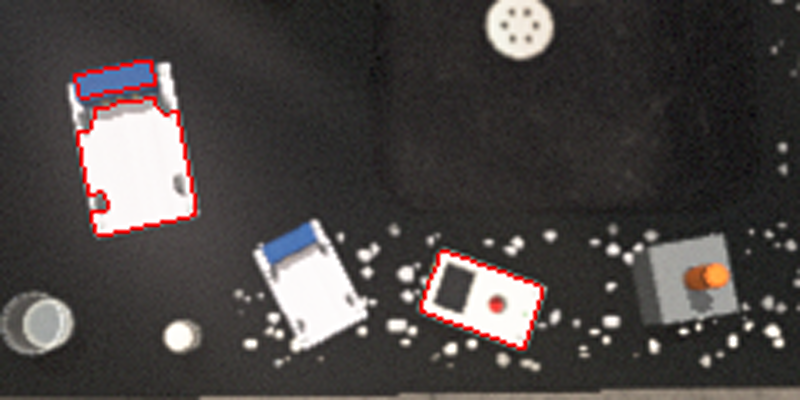

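The crop confirms the larger dock: its plate contour measures 85 mm wide at a yaw of about 11.3°, with the bar at the far end. It also confirms the logger contour, heading about 69° with display and contacts to the left and the red button at crop (498,303). The arm starts outside the hood, so before moving I'll locate the right-hand jamb.

```bash
python3 - <<'E'
from m import *
for p in((678,395),(682,415),(640,40),(2,407)): print(p,onplane([np.array(p)*k],0,C)[0].round(3))
# side image corner candidates
for p in((222,598),(405,0)): print('side',p,onplane([np.array(p)*k],0,D)[0].round(3))
c=cam('wrist'); v=np.hstack([cv2.resize(c[0],(400,300)),cv2.resize(im[170:330,380:512],(330,300))]); save('w0',v); print(c[3].round(3))
E
```

```text
dock [0.5477 0.309 ] [0.1064 0.0854] 11.5
[[0.4871000051498413, 0.3402999937534332], [0.5041000247001648, 0.2565000057220459], [0.6083999872207642, 0.2777999937534332], [0.5913000106811523, 0.36149999499320984]]
bar [0.6104 0.3202] [0.0218 0.0628] 11.1
[[0.5936999917030334, 0.3488999903202057], [0.6057999730110168, 0.2872999906539917], [0.6272000074386597, 0.2915000021457672], [0.6150000095367432, 0.3531000018119812]]
logger [0.4341 0.0347] [0.0874 0.0524] 69.0
[[0.39399999380111694, 0.0032999999821186066], [0.44290000200271606, -0.01549999974668026], [0.4742000102996826, 0.06620000302791595], [0.4253000020980835, 0.08489999920129776]]
orange [356 220] [362 224] [359.         221.94117647] [[ 0.44850185 -0.12211712  0.083     ]]
red [297 230] [299 232] [298. 231.] [[0.42979536 0.02167149 0.02      ]]
vial [0.408 0.265 0.05 ]
beaker [0.419 0.377 0.03 ]
jar [0.508 0.491 0.03 ]
stand [ 0.445 -0.123  0.055]
beakerbase [0.411 0.387 0.   ]
(678, 395) [ 0.364 -0.356  0.   ]
(682, 415) [ 0.329 -0.36   0.   ]
(640, 40) [ 1.045 -0.347  0.   ]
(2, 407) [0.359 0.812 0.   ]
side (222, 598) [ 0.368 -0.333  0.   ]
side (405, 0) [0.35  1.164 0.   ]
[[ 0.391 -0.883 -0.26   0.307]
 [-0.92  -0.376 -0.108 -0.521]
 [-0.003  0.282 -0.96   0.385]
 [ 0.     0.     0.     1.   ]]
```

View pics/w0.png

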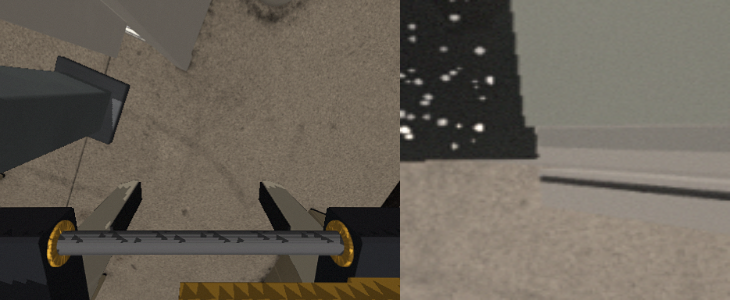

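Counter corner and jamb are at about (0.33..0.36, −0.356). The wrist view shows only floor. I'll go left first at x≈0.2, then enter the hood.

```bash
python3 -m jog '1 0.0096 -0.035 0 0;1 0.0096 -0.035 0 0;1 0.0096 -0.035 0 0;1 0.0096 -0.035 0 0;1 0.0096 -0.035 0 0;1 0.0096 -0.035 0 0;1 0.0096 -0.035 0 0;1 0 0 0 0' 20
```

```text
t: 0.82
tool_pos: [0.1997, -0.2961, 0.3025]
orientation: [-3.078, -0.628, -0.001]
force: [-0.6, -0.2, -0.3]
opening: 0.0927
gripper_force: 0.0
```

```bash
python3 -m jog '1 0.033 -0.0133 0 0;1 0.033 -0.0133 0 0;1 0.033 -0.0133 0 0;1 0.033 -0.0133 0 0;1 0 0 0 0' && python3 -m jog '1 0.0307 -0.0234 0 0;1 0.0307 -0.0234 0 0;1 0.0307 -0.0234 0 0;1 0.0307 -0.0234 0 0;1 0.0307 -0.0234 0 0;1 0.0307 -0.0234 0 0;1 0.0307 -0.0234 0 0;1 0 0 0 0' && python3 -m jog '1 0 0 0 -6.6;1 0 0 0 -6.6;1 0 0 0 -6.6;1 0 0 0 -6.6;1 0 0 0 -6.6;1 0 0 0 -6.6;1 0 0 0 -6.6;1 0 0 0 0;1 0 0 0 0'
cat > w.py <<'E'
from h import *
import sys
s=robot.read_state(); t=T(s); print('tcp',t[:3,3].round(4),'xheading',round(np.degrees(np.arctan2(t[1,0],t[0,0])),2))
c=cam('wrist'); np.savez('w.npz',*c); save(sys.argv[1],cv2.resize(c[0],(768,576)))
E
python3 w.py w1
```

```text
t: 1.23
tool_pos: [0.3044, -0.1961, 0.3028]
orientation: [-3.076, -0.635, -0.004]
force: [-0.9, -0.2, -0.3]
opening: 0.0925
gripper_force: 0.0
t: 1.9
tool_pos: [0.4369, 0.0392, 0.3021]
orientation: [-3.075, -0.633, -0.0]
force: [0.9, -0.7, 1.0]
opening: 0.0928
gripper_force: 0.0
t: 2.65
tool_pos: [0.4351, 0.034, 0.3025]
orientation: [-2.59, -1.778, 0.001]
force: [-0.3, 0.4, -0.3]
opening: 0.0931
gripper_force: 0.0
tcp [0.4351 0.034  0.3025] xheading 68.93
```

View pics/w1.png

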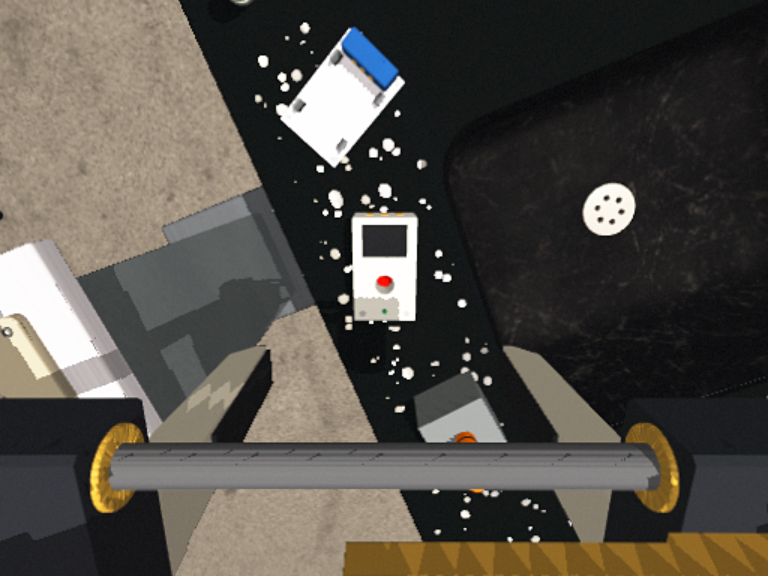

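Wrist view: the logger is square to the tool, top face about (352..417, 215..320), red button at (385,282), brass contacts at the top edge. I'll refine its position from a mask of this view.

```bash
cat > lg.py <<'E'
from h import *
Z=np.load('w.npz'); c=[Z[f'arr_{i}'] for i in range(4)]; c[2]=float(c[2])
h=cv2.cvtColor(c[0],cv2.COLOR_RGB2HSV)
m=((h[...,1]<60)&(h[...,2]>120)).astype(np.uint8); M=np.zeros_like(m); M[130:225,222:290]=m[130:225,222:290]
M=cv2.morphologyEx(M,cv2.MORPH_OPEN,np.ones((5,5),np.uint8))
k=max(cv2.findContours(M,cv2.RETR_EXTERNAL,cv2.CHAIN_APPROX_NONE)[0],key=cv2.contourArea)
p=onplane(k.reshape(-1,2),.04,c)[:,:2].astype(np.float32); r=cv2.minAreaRect(p); print(r)
red=((h[...,1]>150)&((h[...,0]<6)|(h[...,0]>173)))[160:200,240:275]; yx=np.argwhere(red)
print('red',onplane([[yx[:,1].mean()+240,yx[:,0].mean()+160]],.02,c))
t=T(robot.read_state()); print('centre in tool', t[:3,:3].T@(np.array([*r[0],.026])-t[:3,3]))
E
python3 lg.py
```

```text
((0.4359341561794281, 0.03498980030417442), (0.087211012840271, 0.05152982845902443), 68.9882583618164)
red [[0.43026818 0.02083833 0.02      ]]
centre in tool [0.00121068 0.00048472 0.27658983]
```

```bash
python3 -m jog '1 0.001 0 0.035 0;1 0 0 0.035 0;1 0 0 0.035 0;1 0 0 0.035 0;1 0 0 0.03 0;1 0 0 0.025 0;1 0 0 0.016 0;1 0 0 0 0;1 0 0 0 0' 25 && python3 -m jog '0 0 0 0 0;0 0 0 0 0;0 0 0 0 0;0 0 0 0 0;0 0 0 0 0;0 0 0 0 0;0 0 0 0 0;0 0 0 0 0' 25
```

```text
t: 3.45
tool_pos: [0.4348, 0.0353, 0.0912]
orientation: [-2.587, -1.779, 0.003]
force: [0.4, 0.7, 0.8]
opening: 0.0928
gripper_force: 0.0
t: 4.12
tool_pos: [0.4356, 0.0354, 0.0919]
orientation: [2.587, 1.783, 0.0]
force: [0.0, -0.1, 2.0]
opening: 0.0499
gripper_force: 25.0
```

```bash
python3 -m jog '0 0 0 -0.025 0;0 0 0 -0.035 0;0 0 0 -0.035 0;0 0 0 -0.035 0;0 0 0 -0.03 0;0 0 0 0 0' && python3 -m jog '0 0 0 0 7.1;0 0 0 0 7.1;0 0 0 0 7.1;0 0 0 0 7.1;0 0 0 0 7.1;0 0 0 0 7.1;0 0 0 0 7.1;0 0 0 0 7.1;0 0 0 0 1;0 0 0 0 0' && python3 -m jog '0 0.007 -0.035 0 0;0 0.007 -0.035 0 0;0 0.007 -0.035 0 0;0 0.007 -0.035 0 0;0 0.007 -0.035 0 0;0 0.007 -0.035 0 0;0 0.007 -0.035 0 0;0 0 0 0 0;0 0 0 0 0' && python3 w.py w2
```

```text
t: 4.62
tool_pos: [0.4382, 0.0354, 0.2585]
orientation: [2.582, 1.78, 0.012]
force: [1.5, 0.5, -2.0]
opening: 0.05
gripper_force: 25.0
t: 5.45
tool_pos: [0.4349, 0.0355, 0.2505]
orientation: [-3.126, -0.315, 0.003]
force: [0.6, -0.6, -4.0]
opening: 0.0498
gripper_force: 25.0
t: 6.2
tool_pos: [0.4345, 0.2868, 0.2507]
orientation: [3.124, 0.322, -0.002]
force: [-0.3, 0.1, -3.0]
opening: 0.0498
gripper_force: 25.0
tcp [0.4345 0.2868 0.2507] xheading 11.77
```

View pics/w2.png

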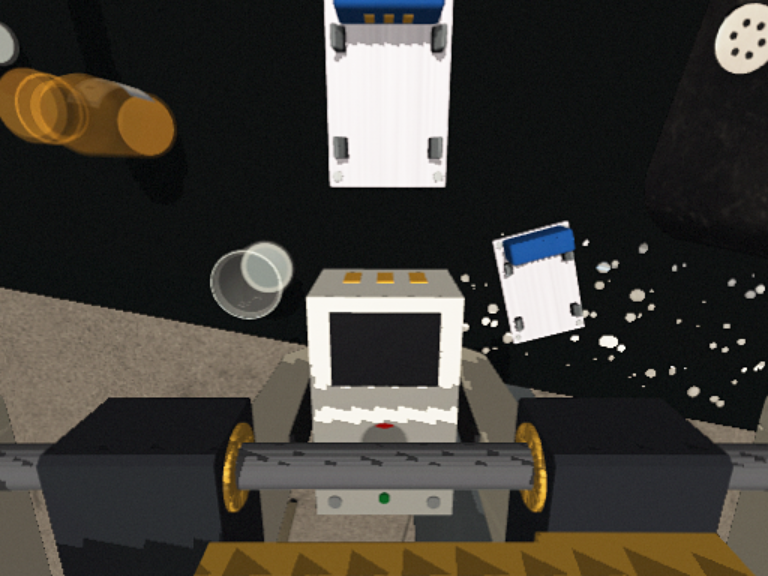

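Wrist view: dock plate with near corners (330,187) and (446,187), guides at (340,148), (436,147), (338,39) and (438,39), and bar contacts at (387,18). The held logger's front top edge runs (306,297)–(464,297).

```bash
cat > dk.py <<'E'
from h import *
Z=np.load('w.npz'); c=[Z[f'arr_{i}'] for i in range(4)]; c[2]=float(c[2])
h=cv2.cvtColor(c[0],cv2.COLOR_RGB2HSV)
m=((h[...,1]<60)&(h[...,2]>130)).astype(np.uint8)
def fit(P): # line via fitLine -> dir, pt
    v=cv2.fitLine(P.astype(np.float32),cv2.DIST_HUBER,0,.01,.01).ravel(); return v[:2],v[2:]
L=[];Rr=[];B=[]
for r in range(40,118,2):
    x=np.flatnonzero(m[r,190:330])+190; L.append((x[0]-.5,r)); Rr.append((x[-1]+.5,r))
for q in range(224,294,3):
    y=np.flatnonzero(m[60:150,q])+60; B.append((q,y[-1]+.5))
l,rr,b=[fit(onplane(a,.004,c)[:,:2]) for a in(L,Rr,B)]
hd=[np.degrees(np.arctan2(*(v[0][::-1]*np.sign(v[0][0])))) for v in(l,rr)]; print('yaw l,r',hd,'rear',np.degrees(np.arctan2(*b[0][::-1])))
a=np.radians(np.mean(hd)); u=np.array([np.cos(a),np.sin(a)]); n=np.array([-u[1],u[0]])
yl,yr,xb=n@l[1],n@rr[1],u@b[1]
print('width',yl-yr); org=u*(xb+.058)+n*(yl+yr)/2; print('origin',org)
# bar top near edge: blue -> last row
bl=((h[...,0]>100)&(h[...,0]<125)&(h[...,1]>110)).astype(np.uint8)
t=c[3]
Tm=T(robot.read_state()); o3=np.array([*org,0])
# logger front top corners
z=Tm[2,3]-.0919+.04
f=onplane(np.array([(306,297),(464,297)])/1.5,z,c); print('logger front edge',f,np.linalg.norm(f[0]-f[1]))
lf=f.mean(0); lc=lf[:2]
g=np.array([*(org+u*(.003)),0])
ts=Tm[:3,:3].T
fe=ts@(lf-Tm[:3,3]); print('front edge mid in tool',fe)
for off in(-.008,0): 
    p=np.array([*(org+u*(.045+off)),0]); print('target front in tool',(ts@(p-Tm[:3,3]))[:2],'move',(ts@(p-Tm[:3,3])-fe)[:2])
    p=np.array([*(org+u*(.003+off)),0]); print('centre-based move',(ts@(p-Tm[:3,3]))[:2])
E
python3 dk.py
```

```text
yaw l,r [np.float32(11.379562), np.float32(12.012276)] rear -78.1733
width 0.08420409
origin [0.5551106  0.31017482]
logger front edge [[0.46796208 0.31941855 0.19887973]
 [0.47827617 0.27021577 0.19887973]] 0.050272200639060065
front edge mid in tool [ 0.03955847 -0.0013852   0.05183325]
target front in tool [ 1.60291773e-01 -1.05161537e-04] move [0.1207333  0.00128003]
centre-based move [ 1.18291895e-01 -6.37179088e-05]
target front in tool [ 1.68291755e-01 -1.13037163e-04] move [0.12873329 0.00127216]
centre-based move [ 1.26291877e-01 -7.15935355e-05]
```

```bash
python3 -m jog '0 0.03 0 0 0;0 0.03 0.0006 0 0;0 0.03 0 0 0;0 0.028 0 0 0;0 0 0 0 0;0 0 0 0.03 0;0 0 0 0.035 0;0 0 0 0.03 0;0 0 0 0.02 0;0 0 0 0 0' && python3 w.py w3; python3 -m jog '0 0 0 0.01 0;0 0 0 0.01 0;0 0 0 0.008 0;0 0 0 0.006 0;0 0 0 0.004 0;0 0 0 0 0'
```

```text
t: 7.08
tool_pos: [0.5478, 0.3046, 0.1302]
orientation: [3.122, 0.311, -0.016]
force: [-0.9, -0.1, -3.4]
opening: 0.0494
gripper_force: 25.0
tcp [0.5478 0.3046 0.1302] xheading 11.36
t: 7.63
tool_pos: [0.5505, 0.3077, 0.0977]
orientation: [3.126, 0.311, -0.002]
force: [0.0, 0.4, -3.7]
opening: 0.0497
gripper_force: 25.0
```

View pics/w3.png

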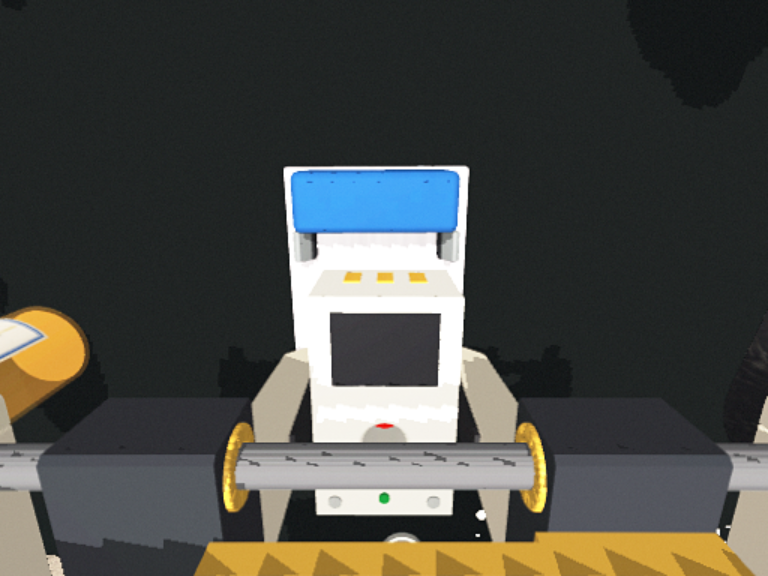

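Wrist view: the logger is squarely short of the bar, with the bar at (292..459, 170..232). The sideways offset seen was settling lag and is now about 1 mm. Next I set it down and push.

```bash
python3 -m jog '0 0 -0.0007 0.0015 0;0 0 0 0.001 0;0 0 0 0 0;0 0 0 0 0' && python3 -m jog '0 0.002 0 0 0;0 0.002 0 0 0;0 0.002 0 0 0;0 0.001 0 0 0;0 0 0 0 0;0 0 0 0 0'
```

```text
t: 7.97
tool_pos: [0.5511, 0.3088, 0.0966]
orientation: [-3.126, -0.311, -0.001]
force: [-0.4, 0.8, -3.3]
opening: 0.0501
gripper_force: 25.0
t: 8.47
tool_pos: [0.5579, 0.31, 0.0962]
orientation: [-3.126, -0.311, 0.0]
force: [-1.0, -0.4, -2.6]
opening: 0.0495
gripper_force: 25.0
```

```bash
python3 -m jog '0 0.001 0 0 0;0 0.001 0 0 0;0 0.001 0 0.0005 0;0 0.001 0 0 0;0 0 0 0 0;0 0 0 0 0' ; python3 -c "
from h import *
for i in range(1):print(robot.read_state()['force'])"
```

```text
t: 8.97
tool_pos: [0.5604, 0.3105, 0.096]
orientation: [3.125, 0.312, -0.005]
force: [-10.7, -3.3, 6.7]
opening: 0.05
gripper_force: 25.0
[-10.74362494  -3.34118235   6.72003763]
```

Contact with the bar shows at 11 N. Release.

```bash
python3 -m jog '1 -0.001 0 0 0;1 0 0 0 0;1 0 0 0 0;1 0 0 0 0;1 0 0 0 0;1 0 0 0 0' && python3 -m jog '1 0 0 -0.02 0;1 0 0 -0.035 0;1 0 0 -0.035 0;1 0 0 -0.035 0;1 0 0 -0.035 0;1 0 0 -0.035 0;1 0 0 0 0;1 0 0 0 0' && python3 -m jog '1 -0.03 0 0 0;1 -0.03 0 0 0;1 -0.02 0 0 0;1 0 0 0 0;1 0 0 0 0'; python3 w.py w4
```

```text
t: 9.47
tool_pos: [0.5609, 0.3106, 0.0958]
orientation: [-3.126, -0.311, -0.001]
force: [0.4, -0.0, 1.4]
opening: 0.0853
gripper_force: 0.0
t: 10.13
tool_pos: [0.5621, 0.3112, 0.2947]
orientation: [-3.124, -0.311, -0.01]
force: [-0.6, 0.3, -0.7]
opening: 0.0931
gripper_force: 0.0
t: 10.55
tool_pos: [0.4813, 0.2946, 0.2893]
orientation: [3.125, 0.312, -0.003]
force: [0.4, 0.2, -0.7]
opening: 0.0932
gripper_force: 0.0
tcp [0.4813 0.2946 0.2893] xheading 11.4
```

View pics/w4.png

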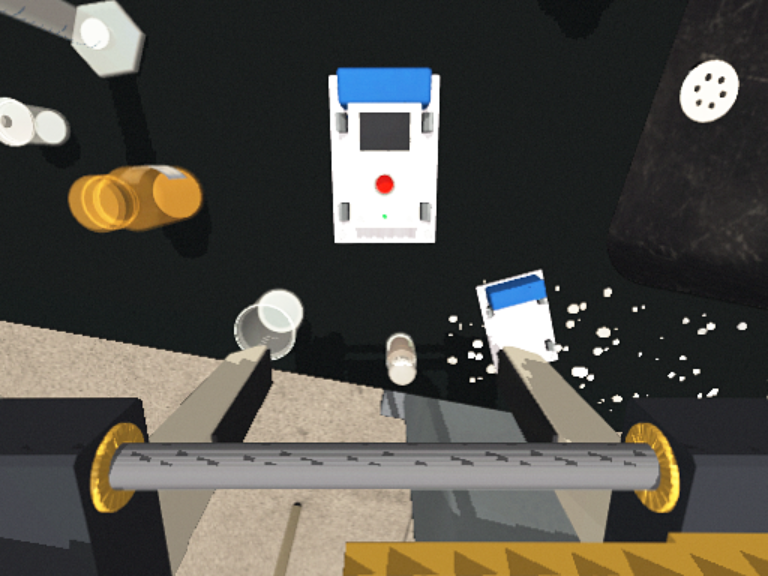

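Wrist view: the logger is home, contact end touching the blue bar at row 107, centred between the guides, button at (385,184). The vial (401,358), beaker (265,325) and jar (185,190) are standing. I'll measure the hole, then head for the pin.

```bash
cat > rd.py <<'E'
from h import *
Z=np.load('w.npz'); c=[Z[f'arr_{i}'] for i in range(4)]; c[2]=float(c[2])
h=cv2.cvtColor(c[0],cv2.COLOR_RGB2HSV)
m=((h[...,1]>120)&(h[...,2]>80)&((h[...,0]<6)|(h[...,0]>173)))[105:140,240:272]; yx=np.argwhere(m)
print(len(yx),np.ptp(yx,0)); p=[[yx[:,1].mean()+240,yx[:,0].mean()+105]]
for z in(.024,.034,.044): print(z,onplane(p,z,c))
E
python3 rd.py; python3 -m jog '1 -0.0183 0.0337 0 0;1 -0.0183 0.0337 0 0;1 -0.0183 0.0337 0 0;1 -0.0183 0.0337 0 0;1 -0.0183 0.0337 0 0;1 -0.0183 0.0337 0 0;1 -0.0183 0.0337 0 0;1 -0.0183 0.0337 0 0;1 -0.0183 0.0337 0 0;1 -0.0183 0.0337 0 0' && python3 -m jog '1 -0.0183 0.0337 0 0;1 -0.0183 0.0337 0 0;1 0 0 0 0;1 0 0 0 0' && python3 w.py w5
```

```text
111 [11 10]
0.024 [[0.54617573 0.30817807 0.024     ]]
0.034 [[0.54654898 0.30824639 0.034     ]]
0.044 [[0.54692224 0.30831471 0.044     ]]
t: 11.43
tool_pos: [0.369, -0.0735, 0.2909]
orientation: [3.126, 0.311, 0.001]
force: [0.1, -0.1, 0.4]
opening: 0.093
gripper_force: 0.0
t: 11.77
tool_pos: [0.3463, -0.1472, 0.2907]
orientation: [-3.127, -0.301, 0.0]
force: [0.0, 0.6, 0.6]
opening: 0.0931
gripper_force: 0.0
tcp [ 0.3463 -0.1472  0.2907] xheading 11.01
```

View pics/w5.png

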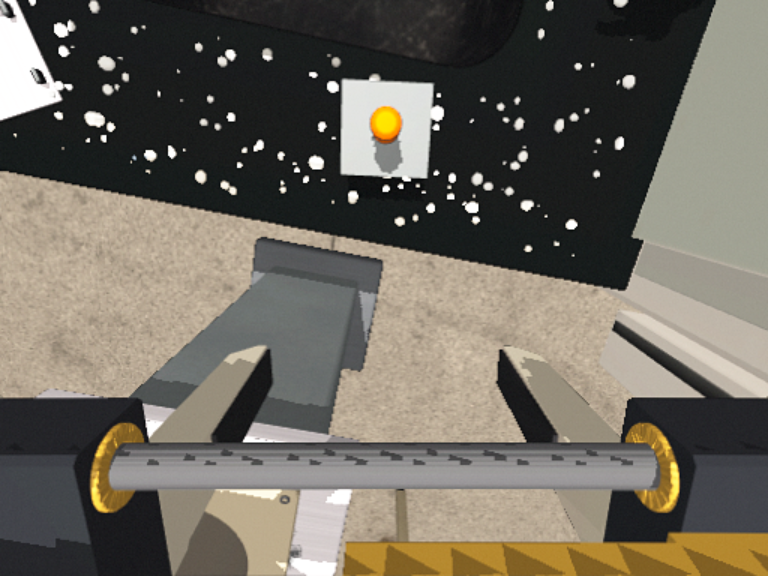

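Wrist view: the pin's handle is seen end-on at (386,122), and the stand top has corners (343,80), (433,84), (429,178), (341,175).

```bash
python3 - <<'E'
from h import *
Z=np.load('w.npz'); c=[Z[f'arr_{i}'] for i in range(4)]; c[2]=float(c[2])
h=cv2.cvtColor(c[0],cv2.COLOR_RGB2HSV)
m=((h[...,1]>140)&(h[...,2]>120)&(h[...,0]<28)).astype(np.uint8)[60:110,230:285]
k=max(cv2.findContours(m,0,1)[0],key=cv2.contourArea).reshape(-1,2)+[230,60]
(x,y),r=cv2.minEnclosingCircle(k.astype(np.float32)); print(x,y,r)
pc=onplane([[x,y]],.10,c)[0]; sc=onplane(np.array([(343,80),(433,84),(429,178),(341,175)])/1.5,.055,c).mean(0)
t=T(robot.read_state())
for p in(pc,sc): print(p,(t[:3,:3].T@(p-t[:3,3])))
E
```

```text
257.0 82.89583587646484 12.268388748168945
[ 0.44718848 -0.12789196  0.1       ] [0.10198188 0.00196362 0.19065157]
[ 0.44718961 -0.12866862  0.055     ] [0.10183759 0.00275415 0.2356511 ]
```

```bash
python3 -m jog '1 0.034 0.0022 0 0;1 0.034 0 0 0;1 0.034 0 0 0;1 0 0 0 0;1 0 0 0.035 0;1 0 0 0.035 0;1 0 0 0.035 0;1 0 0 0.026 0;1 0 0 0.01 0;1 0 0 0 0' && python3 -m jog '0 0 0 0 0;0 0 0 0 0;0 0 0 0 0;0 0 0 0 0;0 0 0 0 0;0 0 0 0 0;0 0 0 0 0;0 0 0 0 0;0 0 0 0 0;0 0 0 0 0' 40
```

```text
t: 12.65
tool_pos: [0.4456, -0.1249, 0.1469]
orientation: [-3.123, -0.314, 0.008]
force: [-0.7, -0.4, 0.5]
opening: 0.0929
gripper_force: 0.0
t: 13.48
tool_pos: [0.4471, -0.127, 0.1497]
orientation: [-3.126, -0.311, 0.0]
force: [-0.2, -0.1, -0.6]
opening: 0.0307
gripper_force: 0.0
```

```bash
python3 -m jog '0 0 0 0 0;0 0 0 0 0;0 0 0 0 0;0 0 0 0 0;0 0 0 0 0;0 0 0 0 0' 40 && python3 -m jog '0 0 0 -0.01 0;0 0 0 -0.02 0;0 0 0 -0.03 0;0 0 0 -0.03 0;0 0 0 -0.03 0;0 0 0 0 0;0 0 0 0 0;0 0 0 0 0;0 0 0 0 0'
```

```text
t: 13.98
tool_pos: [0.4471, -0.1269, 0.1497]
orientation: [-3.126, -0.311, 0.0]
force: [-0.5, 0.2, 0.5]
opening: 0.0175
gripper_force: 40.0
t: 14.73
tool_pos: [0.4464, -0.1267, 0.2684]
orientation: [-3.125, -0.311, 0.003]
force: [-0.2, -0.5, -0.4]
opening: 0.0175
gripper_force: 40.0
```

```bash
python3 -m jog '0 0.0153 -0.0339 0 0;0 0.0153 -0.0339 0 0;0 0.0153 -0.0339 0 0;0 0.0153 -0.0339 0 0;0 0.0153 -0.0339 0 0;0 0.0153 -0.0339 0 0;0 0.0153 -0.0339 0 0;0 0.0153 -0.0339 0 0;0 0.0153 -0.0339 0 0;0 0.0153 -0.0339 0 0' && python3 -m jog '0 0.0153 -0.0339 0 0;0 0.0153 -0.0339 0 0;0 0 0 0 0;0 0 0 0.03 0;0 0 0 0.03 0;0 0 0 0 0;0 0 0 0 0;0 0 0 0 0' && python3 - <<'E'
from h import *
t=T(robot.read_state()); print(t[:3,3],np.degrees(np.arctan2(t[1,0],t[0,0])))
s=cam('side'); w=cam('wrist'); np.savez('s.npz',*s); np.savez('w.npz',*w)
def proj(p,C):
    q=(np.array(p)-C[3][:3,3])@C[3][:3,:3]; return cv2.projectPoints(q.reshape(1,1,3),np.zeros(3),np.zeros(3),C[1],np.array([C[2],0,0,0,0]))[0].ravel()
tip=t[:3,3]+t[:3,2]*.1397
print(tip,proj(tip,s),proj(tip,w),'hole',proj((.5465,.3083,.044),s),proj((.5465,.3083,.044),w))
x,y=proj(tip,s).astype(int); a=s[0][y-45:y+45,x-45:x+45]; b=w[0]
save('tip',np.hstack([cv2.resize(a,(400,400),interpolation=cv2.INTER_CUBIC),cv2.resize(b[150:384,139:373],(400,400))])); print(x-45,y-45)
E
```

```text
t: 15.57
tool_pos: [0.5296, 0.2373, 0.2677]
orientation: [3.125, 0.311, -0.005]
force: [0.2, -0.5, -0.2]
opening: 0.0171
gripper_force: 40.0
t: 16.23
tool_pos: [0.547, 0.3078, 0.2102]
orientation: [3.126, 0.311, -0.001]
force: [0.5, 0.2, -0.0]
opening: 0.0176
gripper_force: 40.0
[0.54698365 0.30775643 0.2102326 ] 11.345027551385062
[0.54690781 0.30772205 0.07053262] [274.13370798 140.95425275] [256.73307952 214.79210768] hole [273.77203836 146.82092999] [255.98544494 205.09105661]
229 95
```

View pics/tip.png

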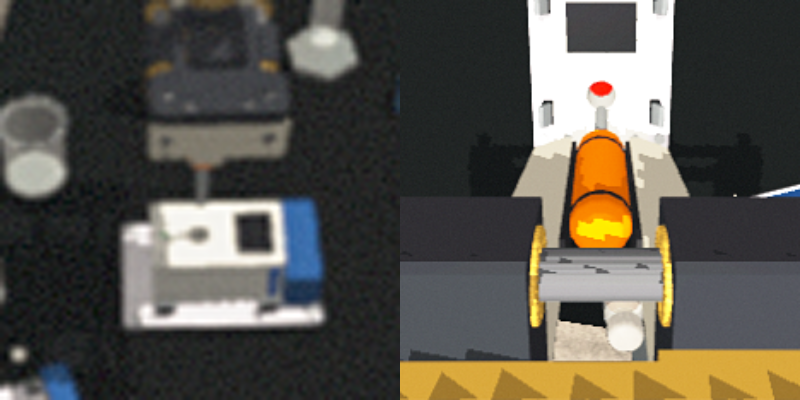

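Side crop: the tip at (203,203) lies directly above the hole at (199,234). In the wrist crop the rod points at the red button at (601,90). Both agree with prediction to about 1 mm. Descend.

```bash
python3 -m jog '0 -0.001 0 0.01 0;0 0 0 0.01 0;0 0 0 0.01 0;0 0 0 0.008 0;0 0 0 0.004 0;0 0 0 0 0;0 0 0 0 0' && python3 -m jog '0 0 0 0.003 0;0 0 0 0.003 0;0 0 0 0.002 0;0 0 0 0.002 0;0 0 0 0 0;0 0 0 0 0;0 0 0 0 0'
```

```text
t: 16.92
tool_pos: [0.5457, 0.3078, 0.1672]
orientation: [3.126, 0.311, -0.002]
force: [0.4, 0.3, -0.2]
opening: 0.0175
gripper_force: 40.0
t: 17.5
tool_pos: [0.5465, 0.3081, 0.1584]
orientation: [-3.126, -0.311, -0.002]
force: [1.3, 0.7, 3.9]
opening: 0.0175
gripper_force: 40.0
```

```bash
python3 -m jog '0 0 0 0.001 0;0 0 0 0.001 0;0 0 0 0.0005 0;0 0 0 0 0;0 0 0 0 0;0 0 0 0 0;0 0 0 0 0'
```

```text
t: 18.08
tool_pos: [0.5467, 0.3082, 0.1568]
orientation: [-3.125, -0.311, -0.003]
force: [0.1, 0.2, 10.9]
opening: 0.0169
gripper_force: 40.0
```

Force reads 10.9 N, so the button is at its hard stop. I'll hold, then hand in.

```bash
python3 -m jog '0 0 0 0 0;0 0 0 0 0;0 0 0 0 0;0 0 0 0 0;0 0 0 0 0;0 0 0 0 0' && python3 -c "
from plant import robot
print(robot.close_job())"
```

```text
t: 18.58
tool_pos: [0.5467, 0.3082, 0.1568]
orientation: [-3.125, -0.311, -0.003]
force: [-0.2, -0.4, 10.4]
opening: 0.0172
gripper_force: 40.0
the job is handed in; nothing more can be done
None
```

The job is handed in at 18.6 s: the logger was home against the bar when last checked, before the press, and the pin is still gripped, holding the button at its hard stop with about 10 N; the hand-in returned no verdict.

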